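Change the collar feeder over from white to ivory

TASK

Change over the two little collar feeders on the bench: first push the tray with the white collars fully home against its rear stop, then hook a fingertip behind the blue lip of the tray with the ivory collars and draw it out along its rails, all the way to the front stop. Work gently with the outside of the fingers and do not grip anything; leave the collars untouched and standing in their nests, and do not disturb the other things on the bench.

Things in the scene. Friction and masses are not known exactly. Their poses are not given: they have to be found in the camera images.
- tray_white (a joint): sliding tray of the feeder with the two white pump collars: travel in m, 0 = home against the rear stop, 0.085 = drawn fully out against the front stop; it starts most of the way out, at 0.06 to 0.08. It runs level, with about 1.5 N of friction and some damping, and stays where it is left (no spring). Both stops are rigid.
- lip_white (a point): middle of the top edge of the blue upright lip at the tray's front end, 50 mm above the table; moves with the tray. x points level toward home (the tray draws out along -x), y along the lip. Lip 84 mm wide (y), 6 mm thick (x = -3 to +3 mm), 28 mm high above the tray floor (top 22 mm above the table). Behind it the floor is bare for 54 mm (x = 3 to 57 mm), 72 mm wide, then comes the collar nest
- nest_white (a point): centre of the floor of that tray's nest, 83 mm behind the lip's point and 22 mm above the table; the nest has two cells, with 13 mm high walls, each 44 mm (x) by 30 mm (y), centred 17 mm to either side (y).
- feeder_white: fixed slide base of the feeder with the white collars: aluminium plate 222 x 90 mm, two steel rails 19 mm high, rear stop 36 mm high, two 18 mm high stop lugs at the front; origin on the table, x axis toward the rear (home). Reaches 116 mm ahead of and 106 mm behind its origin. The two feeders are alike but for the collars and may swap places
- tray_ivory (a joint): sliding tray of the feeder with the two ivory pump collars: travel in m, 0 = home against the rear stop, 0.085 = drawn fully out against the front stop; it starts home or up to 0.014 from it. It runs level, with about 1.5 N of friction and some damping, and stays where it is left (no spring). Both stops are rigid.
- lip_ivory (a point): middle of the top edge of the blue upright lip at the tray's front end, 50 mm above the table; moves with the tray. x points level toward home (the tray draws out along -x), y along the lip. Lip 84 mm wide (y), 6 mm thick (x = -3 to +3 mm), 28 mm high above the tray floor (top 22 mm above the table). Behind it the floor is bare for 54 mm (x = 3 to 57 mm), 72 mm wide, then comes the collar nest
- nest_ivory (a point): centre of the floor of that tray's nest, 83 mm behind the lip's point and 22 mm above the table; the nest has two cells, with 13 mm high walls, each 44 mm (x) by 30 mm (y), centred 17 mm to either side (y).
- feeder_ivory: fixed slide base of the feeder with the ivory collars: aluminium plate 222 x 90 mm, two steel rails 19 mm high, rear stop 36 mm high, two 18 mm high stop lugs at the front; origin on the table, x axis toward the rear (home). Reaches 116 mm ahead of and 106 mm behind its origin. The two feeders are alike but for the collars and may swap places
- collar_white_1: loose white pump collar standing in a cell of its tray's nest, 28 mm across, 34 mm high, 12 g; origin at the centre of its underside
- collar_white_2: loose white pump collar standing in a cell of its tray's nest, 28 mm across, 34 mm high, 12 g; origin at the centre of its underside
- collar_ivory_1: loose ivory pump collar standing in a cell of its tray's nest, 28 mm across, 34 mm high, 12 g; origin at the centre of its underside
- collar_ivory_2: loose ivory pump collar standing in a cell of its tray's nest, 28 mm across, 34 mm high, 12 g; origin at the centre of its underside
- cap_press: fixed bench press at the back of the table behind the work, not used: dark green, base 200 mm (x) by 130 mm (y) that begins 75 mm ahead (-x) of its origin on the table; column and head up to 0.32 m, lever with a ball knob slanting forward to 0.12 m ahead of the origin at 0.45 m height. Keep the arm clear of it
- pin_1: bystander: upright steel spindle pin, 26 mm foot, 110 mm high
- pin_2: bystander: a second upright steel spindle pin, the same
- screwdriver: bystander: red screwdriver lying between the feeders, 190 mm long, 27 mm thick; origin under its middle, long axis y
- spanner: bystander: spanner lying flat behind the feeders to the left, 159 mm long (y), 31 mm wide, 9 mm high; origin under its middle
- brown_bottle: bystander: empty dark brown bottle, 66 mm across, 224 mm high; origin under its middle

How it is judged (in metres and radians):
On the way, in this order (a step that is already met when the one before it is completed fails the run):
1. the tray with the white collars is pushed home (value of joint tray_white below 0.005 m), for 0.2 s.
2. with the white tray home, the tray with the ivory collars is drawn fully out (value of joint tray_white below 0.005 m and value of joint tray_ivory above 0.08 m), for 0.2 s.
At the end, for the whole second after the job is handed in: The white tray is home within 5 mm of its rear stop, the ivory tray is out within 5 mm of its front stop, both at rest, and all four collars stand in their own nests (all of step 2 and velocity of joint tray_white between -0.01 and 0.01 m/s and velocity of joint tray_ivory between -0.01 and 0.01 m/s and z of each of collar_white_1, collar_white_2 in the frame of nest_white below 0.008 m and horizontal distance between each of collar_white_1, collar_white_2 and nest_white below 0.03 m and angle between each of collar_white_1, collar_white_2, collar_ivory_1, collar_ivory_2's own z axis and vertical below 0.3 rad and z of each of collar_ivory_1, collar_ivory_2 in the frame of nest_ivory below 0.008 m and horizontal distance between each of collar_ivory_1, collar_ivory_2 and nest_ivory below 0.03 m); the robot touches nothing.
It fails at once if a tray was squeezed in the fingers, or pressed or rammed with more than 36 N (contact force between the fingers and tray_white above 36 N or contact force between the fingers and tray_ivory above 36 N).
It fails at once if a collar was handled with the gripper (contact force between the fingers and collar_white_1 above 1 N or contact force between the fingers and collar_white_2 above 1 N or contact force between the fingers and collar_ivory_1 above 1 N or contact force between the fingers and collar_ivory_2 above 1 N).
It fails at once if a collar was lifted or thrown out of its nest, or tipped over (not ((z of collar_white_1 in the frame of nest_white below 0.012 m and horizontal distance between collar_white_1 and nest_white below 0.035 m and angle between collar_white_1's own z axis and vertical below 0.5 rad) and (z of collar_white_2 in the frame of nest_white below 0.012 m and horizontal distance between collar_white_2 and nest_white below 0.035 m and angle between collar_white_2's own z axis and vertical below 0.5 rad) and (z of collar_ivory_1 in the frame of nest_ivory below 0.012 m and horizontal distance between collar_ivory_1 and nest_ivory below 0.035 m and angle between collar_ivory_1's own z axis and vertical below 0.5 rad) and (z of collar_ivory_2 in the frame of nest_ivory below 0.012 m and horizontal distance between collar_ivory_2 and nest_ivory below 0.035 m and angle between collar_ivory_2's own z axis and vertical below 0.5 rad))).
It fails at once if a bystander was moved or knocked over (distance of any of pin_1, pin_2, screwdriver, spanner, brown_bottle from where it was at the start of the episode above 0.02 m or angle between any of pin_1, pin_2, brown_bottle's own z axis and vertical above 0.4 rad).
It also fails if it takes over 48 s, if anything falls off the work surface, if the arm or the gripper's body presses on something with over 40 N, if the wrist force passes 120 N, or if a joint passes its speed limit or range.

ROBOT

A 7-joint arm with a two-finger parallel gripper is mounted at the origin on a cart in front of the work surface, level with it; the furniture and walls round the work are solid. World frame = base frame: x ahead of the robot, y to its left, z up, the work surface at z = 0. Lengths are in mm, angles in degrees, forces in N, time in s.
With the tool pointing down it reaches from about 400 to 875 mm from the base axis. Payload 6.5 kg.
Tool frame: the origin (TCP) lies on the centre line of the jaws, within the pads' length; the fingertips stand 11 mm ahead of it and the grasp point (between the pads) lies 8 mm behind it; x points along the fingers, y is the direction in which the jaws open and shut, and the axes are right-handed (so a half turn about x gives the same grasp; the last joint's range is limited). The gripper opens to 88 mm and grips with 3 to 60 N. Pads are 18 mm wide; open, the fingers measure 123 mm over their backs; the gripper's body (75 mm by 187 mm) begins 45 mm behind the grasp point.
Start: joints at [-71.459, 30.733, -0.252, 88.115, 0.149, 61.152, -4.079], TCP at [246.996, 601.234, 249.716] pointing down, gripper open.
Joint ranges: [-154.64, 154.64], [-21.42, 123.67], [-72.66, 72.17], [13.99, 137.28], [-74.86, 254.86], [10.95, 109.41], [-158.01, 158.01]. Speed limits (degrees/s): [136.94, 136.94, 180, 180, 180, 180, 180].

INTERFACE

Orientations are given as [roll, pitch, yaw] about the fixed x, y, z axes, in that order (R = Rz(yaw) Ry(pitch) Rx(roll)).
In Python, from bench import arm gives the robot as it stands.
- The arm moves only by the tool arm_command, never from a script. Its argument "increments" is a list of rows, each an object of numbers: "gripper": the closure, from 0 (fully open) to 1 (shut); "dx", "dy", "dz": the shift along the world's x, y, z scaled (see below); "rx", "ry", "rz": the turn, a rotation vector about the world's x, y, z scaled (see below). A call has 1 to 12 rows; each row shifts and turns the pose as measured when the row begins; what a row does not reach is not made up. The controller multiplies each number of a shift by 0.025 m and each number of a turn by 45 degrees. A row lasts 1/8 s, in which the tool goes at most 62.5 mm and 10.7 degrees, less where a joint would pass 70% of its speed; a pose out of reach is approached as far as the arm can. A call with a number of a shift or a turn outside -1 to 1 is refused whole. A call with a gripper value outside its range is refused whole. The fingers move at their own pace and stop on an object; "newtons" is the grip in N (left out, the last holds). Time passes only in rows, so rows that do not move let the fingers close. It gives the time, the measured TCP pose, the force and the opening at its end, in the units of the state.
- arm.get_obs(): the state, without advancing time (a new reading comes with each control period).
- arm.snapshot(name): name is "scene" or "side" or "wrist"; returns a dict with "image" (384x512x3 uint8, blue, green, red), "mtx" (3x3 intrinsics, pixels), "R" (3x3) and "t" (3): a world point X has camera coordinates R X + t; the wrist camera has in their place "mount" (4x4, takes a point from camera to tool coordinates, whose origin is the TCP and whose axes are the tool frame's). Camera axes: x right, y down, z forward; pixel columns grow to the right and rows downward; lengths in mm; the calibration is good to about 2 mm. A picture is of the moment at which its call begins: read the wrist's pose just before it. There is no depth.
- arm.job_done(): hands the job in, once; it reports no verdict.
Trained networks look in a picture, given as the dict that the camera call returned (one of the last four; its "shot" number tells which), for a name from the list of things; names that differ only in an ending like _2 or _b are one class to them, and where a whole thing is asked for, a point or a joint stands for the part that bears it (a point fixed in the world has none). Each returns a list of dicts, best first, with "score" (0 to 1); they miss things now and then, are a little off and sometimes report something else, mostly with a low value. They report only what shows in the picture. A call takes as long as a camera call.
- arm.find_in(name, picture): "centre" ([x, y, z] in mm, in world coordinates, good to about 4 mm: the middle of the surface that is visible of it).
The state is a dict: "time_s": time; "qpos": joint angles; "joint_vel": joint speeds; "tau": joint torques, N m; "tcp_pos": TCP position; "ee_rot": TCP orientation; "wrist_force": force on the tool from outside, world axes, zero at the start; "moment": the same for the moment, N m; "opening": finger opening in mm.
Only numpy, scipy, OpenCV 4.12 (cv2) and the standard library are available. Lean on these libraries where they do the work, as an engineer would, in place of code of your own. Each camera call takes 0.05 s, during which the arm holds its last target. There are 200 camera calls.

## Working session

There is one attempt and no reset: what is moved stays moved. The work goes in short steps, Python scripts to look and compute and a tool call to move; the robot and the scene stay as the last step left them, time stands still between calls to the robot, and variables do not carry over. Pictures are saved under pics/ and viewed, about 8 in all and at most 12, crops included, and the job is handed in when it is done.

Besides the shell and the picture viewer there is one more tool, called after "Request:" as name(argument=value, ...), one argument or row to a line, values as JSON. arm_command: Moves the arm, as the interface text tells. Its arguments: {"type":"object","properties":{"increments":{"type":"array"},"newtons":{"type":"number"}},"required":["increments"]}

```bash
mkdir -p pics; python3 - <<'E'
from bench import arm
import cv2
o=arm.get_obs();print(o)
for c in ("scene","side"):
    p=arm.snapshot(c);cv2.imwrite(f"pics/{c}0.png",p["image"])
    print(c,p["mtx"].tolist(),p["R"].tolist(),p["t"])
    for n in ["lip_white","lip_ivory","tray_white","tray_ivory","feeder_white","feeder_ivory","collar_white_1","collar_ivory_1","pin_1","screwdriver","spanner","brown_bottle","cap_press"]:
        print(n,[(round(d["score"],2),[round(float(v)) for v in d["centre"]]) for d in arm.find_in(n,p)[:3]])
E
```

```text
{'time_s': 0.0, 'qpos': array([-71.4594439 ,  30.77780222,  -0.25455452,  88.17192058,
         0.14870438,  61.15137323,  -4.07827298]), 'joint_vel': array([ 0.0249365 , -0.01521304,  0.01909774, -0.09039538,  0.0716355 ,
        0.06992589, -0.02326492]), 'tau': array([-8.31800971e-04, -5.70983398e+01,  9.90298949e-01, -2.51607102e+01,
       -5.62550488e-02,  1.80150359e-02,  1.65729625e-04]), 'tcp_pos': array([246.77884387, 600.67333029, 248.82724944]), 'ee_rot': array([ -85.99815578,   89.89923439, -108.32630323]), 'wrist_force': array([ 0.76216845, -0.93688252, -0.52871273]), 'moment': array([-0.00236428, -0.02534719,  0.0167182 ]), 'opening': 87.73240759397676}
scene [[362.4248961181331, 0.0, 250.38555781662106], [0.0, 362.4248961181331, 191.89265957656738], [0.0, 0.0, 1.0]] [[-0.8739032773382832, -0.4856969209479147, 0.019787946814227197], [-0.3282378797556678, 0.559586642885598, -0.7610011060422511], [0.35854282331530674, -0.6715365143354015, -0.6484487287082514]] [527.72278716 310.31646167 706.24598049]
lip_white [(0.62, [488, 73, 16]), (0.49, [607, -284, 23])]
lip_ivory [(
[... 821 characters left out ...]
.013828034723776859, -0.8875458846315942, -0.46051176763379115]] [629.95905053  77.61590917 795.6207539 ]
lip_white [(0.79, [488, 79, 21])]
lip_ivory [(0.74, [715, -122, 60]), (0.72, [591, -284, 23]), (0.67, [529, 55, 44])]
tray_white [(0.7, [481, 81, 23])]
tray_ivory [(0.63, [591, -282, 24])]
feeder_white [(0.86, [566, 93, 13])]
feeder_ivory [(0.78, [535, -273, 15])]
collar_white_1 [(0.73, [529, 92, 43]), (0.28, [590, -283, 24])]
collar_ivory_1 [(0.54, [642, -298, 44]), (0.22, [706, 212, 12])]
pin_1 [(0.73, [712, -121, 61]), (0.61, [660, -128, 44])]
screwdriver [(0.72, [492, -150, 18])]
spanner [(0.73, [707, 214, 12])]
brown_bottle []
cap_press [(0.56, [482, 79, 24]), (0.23, [710, 212, 9])]
```

View pics/scene0.png

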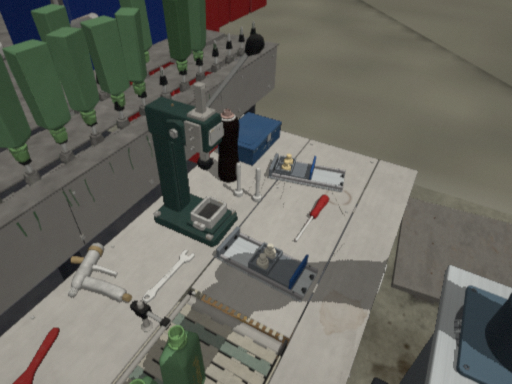

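View pics/side0.png

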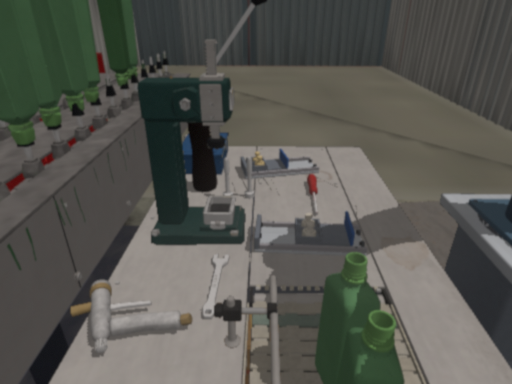

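The white feeder is nearest the camera, with its blue lip at about (300,272) in scene and (350,232) in side. The ivory feeder is further off, lip at about (313,163) scene and (284,158) side. The press, pins and bottle stand behind them, and the screwdriver lies between. Next I zoom in on the feeders.

```bash
python3 - <<'E'
import cv2,numpy as np
a=cv2.imread("pics/scene0.png");b=cv2.imread("pics/side0.png")
def crop(i,x,y,w,h): return cv2.resize(i[y:y+h,x:x+w],(400,300),interpolation=cv2.INTER_CUBIC)
m=np.vstack([np.hstack([crop(a,210,215,120,90),crop(b,247,180,120,90)]),np.hstack([crop(a,260,135,100,75),crop(b,235,130,100,75)])])
cv2.imwrite("pics/zoom.png",m)
for n,i in(("scene",a),("side",b)):
    h=cv2.cvtColor(i,cv2.COLOR_BGR2HSV);k=cv2.inRange(h,(105,130,40),(125,255,255))
    N,l,s,c=cv2.connectedComponentsWithStats(k)
    for j in range(1,N):
        if s[j,4]>15:
            y,x=np.nonzero(l==j); print(n,s[j],c[j].round(1))
E
```

```text
scene [   0    0   50   44 1339] [20.7 18. ]
scene [ 63   0  57  21 824] [90.6  7.2]
scene [145   0  22  44 669] [155.9  19.8]
scene [241 117   9  10  21] [244.6 121.4]
scene [245 118  29  17 193] [260.  125.3]
scene [271 129   8  15  37] [275.  135.6]
scene [238 134  28  30 404] [249.2 148.1]
scene [310 159   5  19  30] [311.8 168.1]
scene [289 256  18  33 153] [297.1 272.8]
side [183 135  10  38 246] [187.7 154.1]
side [213 149   9  22  92] [217.1 156.3]
```

View pics/zoom.png

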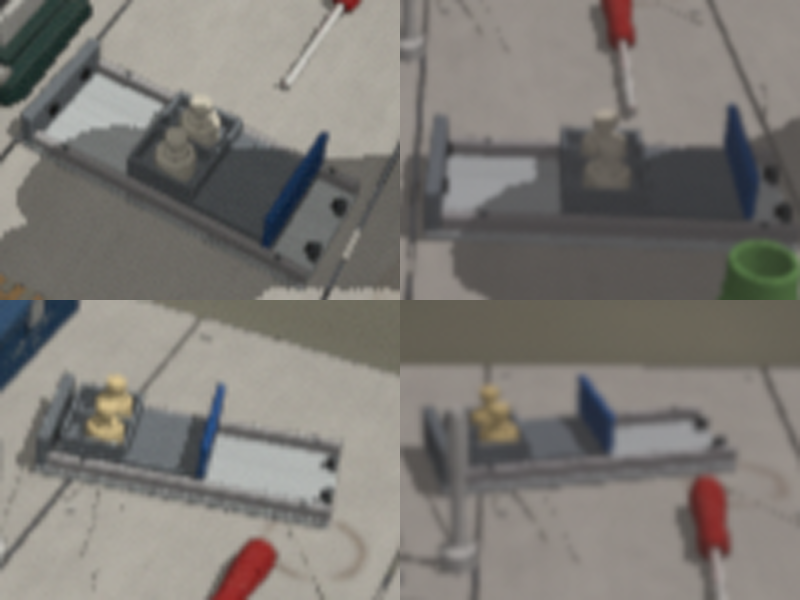

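```bash
cat > h.py <<'E'
import numpy as np
from scipy.spatial.transform import Rotation as Ro
def ray(p,uv,z,R=None,t=None):
    R=p["R"] if R is None else R; t=p["t"] if t is None else t
    R=np.array(R);t=np.array(t);d=R.T@np.linalg.inv(p["mtx"])@[*uv,1];c=-R.T@t
    return (c+d*(z-c[2])/d[2]).round(1)
def wristRt(p,o):
    T=np.eye(4);T[:3,:3]=Ro.from_euler("xyz",o["ee_rot"],degrees=True).as_matrix();T[:3,3]=o["tcp_pos"]
    M=np.linalg.inv(T@p["mount"]);return M[:3,:3],M[:3,3]
E
python3 - <<'E'
from bench import arm
from h import *
a=arm.snapshot("scene");b=arm.snapshot("side");w=arm.snapshot("wrist")
print(w["mtx"],w["mount"].round(2))
A=lambda u,v:(210+u/3.3333,215+v/3.3333)
B=lambda u,v:(247+(u-400)/3.3333,180+v/3.3333)
C=lambda u,v:(260+u/4,135+(v-300)/4)
D=lambda u,v:(235+(u-400)/4,130+(v-300)/4)
for n,p,f,pts in(("W scene",a,A,[(325,134,50),(266,205,50),(22,122,36),(96,42,36),(25,142,19),(300,275,19),(358,188,19)]),
 ("W side",b,B,[(734,105,50),(752,170,50),(437,118,36),(425,232,19),(798,230,19)]),
 ("I scene",a,C,[(221,385,50),(207,435,50),(72,375,36),(45,430,36),(38,465,19),(328,518,19),(340,448,19)]),
 ("I side",b,D,[(582,377,50),(611,418,50),(430,410,36),(468,470,19),(735,457,19),(690,415,19)])):
    for q in pts: print(n,q,ray(p,f(*q[:2]),q[2]))
E
```

```text
[[268.87408778   0.         259.49800852]
 [  0.         268.87408778 191.49730153]
 [  0.           0.           1.        ]] [[   0.     -0.25    0.97 -133.74]
 [   1.      0.     -0.     -1.11]
 [  -0.      0.97    0.25  -65.51]
 [   0.      0.      0.      1.  ]]
W scene (325, 134, 50) [442.9  27.4  50. ]
W scene (266, 205, 50) [453.5 100.3  50. ]
W scene (22, 122, 36) [632.1 111.   36. ]
W scene (96, 42, 36) [626.6  19.4  36. ]
W scene (25, 142, 19) [628.8 113.4  19. ]
W scene (300, 275, 19) [419.6 116.4  19. ]
W scene (358, 188, 19) [412.1  34.   19. ]
W side (734, 105, 50) [440.5  30.5  50. ]
W side (752, 170, 50) [445.4 104.5  50. ]
W side (437, 118, 36) [630.1  26.8  36. ]
W side (425, 232, 19) [635.4 125.9  19. ]
W side (798, 230, 19) [418.3 120.2  19. ]
I scene (221, 385, 50) [ 570.4 -347.3   50. ]
I scene (207, 435, 50) [ 555.8 -281.8   50. ]
I scene (72, 375, 36) [ 682.9 -319.9   36. ]
I scene (45, 430, 36) [ 668.7 -244.    36. ]
I scene (38, 465, 19) [ 663.1 -223.2   19. ]
I scene (328, 518, 19) [ 455.4 -273.9   19. ]
I scene (340, 448, 19) [ 473.8 -359.2   19. ]
I side (582, 377, 50) [ 567.6 -339.4   50. ]
I side (611, 418, 50) [ 550.2 -257.4   50. ]
I side (430, 410, 36) [ 682.4 -304.8   36. ]
I side (468, 470, 19) [ 651.7 -234.2   19. ]
I side (735, 457, 19) [ 459.  -260.5   19. ]
I side (690, 415, 19) [ 483.  -340.2   19. ]
```

```bash
python3 - <<'E'
from bench import arm
from h import *
import cv2
o=arm.get_obs();R=Ro.from_euler("xyz",o["ee_rot"],degrees=True).as_matrix();print(R.round(3))
for s in(1,-1):
    T=np.array([[0,0,0],[0,s,0],[-1,0,0.]]);T[:,2]=np.cross(T[:,0],T[:,1]);print(T.tolist(),(Ro.from_matrix(T@R.T).as_rotvec(degrees=True)).round(1))
E
```

```text
[[ 0.     0.38   0.925]
 [-0.     0.925 -0.38 ]
 [-1.    -0.     0.   ]]
[[0.0, 0.0, 1.0], [0.0, 1.0, -0.0], [-1.0, 0.0, 0.0]] [ 0.   0.  22.3]
[[0.0, 0.0, -1.0], [0.0, -1.0, -0.0], [-1.0, 0.0, -0.0]] [   0.    -0.  -157.7]
```

Request:
arm_command(
  increments=[
    {"dz": 1,"gripper": 1},
    {"dz": 1,"gripper": 1},
    {"dz": 1,"gripper": 1},
    {"dz": 1,"gripper": 1},
    {"dx": 0.3,"dy": -1,"dz": 0.5,"gripper": 1},
    {"dx": 0.3,"dy": -1,"gripper": 1},
    {"dx": 0.3,"dy": -1,"gripper": 1},
    {"dx": 0.3,"dy": -1,"gripper": 1},
  ],
  newtons=5,
)

```text
invalid input
```

Request:
arm_command(
  increments=[
    {"gripper": 1,"dx": 0,"dy": 0,"dz": 1,"rx": 0,"ry": 0,"rz": 0},
    {"gripper": 1,"dx": 0,"dy": 0,"dz": 1,"rx": 0,"ry": 0,"rz": 0},
    {"gripper": 1,"dx": 0,"dy": 0,"dz": 1,"rx": 0,"ry": 0,"rz": 0},
    {"gripper": 1,"dx": 0,"dy": 0,"dz": 1,"rx": 0,"ry": 0,"rz": 0},
    {"gripper": 1,"dx": 0.3,"dy": -1,"dz": 0.5,"rx": 0,"ry": 0,"rz": 0.1},
    {"gripper": 1,"dx": 0.3,"dy": -1,"dz": 0,"rx": 0,"ry": 0,"rz": 0.1},
  ],
  newtons=5,
)

```text
time_s: 2.3
tcp_pos: [260.7, 551.0, 364.9]
ee_rot: [-79.8, 89.9, -92.7]
wrist_force: [0.1, 0.1, -0.4]
opening: 30.3
```

Request:
arm_command(
  increments=[
    {"gripper": 1,"dx": 0.3,"dy": -1,"dz": 0,"rx": 0,"ry": 0,"rz": 0.1},
    {"gripper": 1,"dx": 0.3,"dy": -1,"dz": 0,"rx": 0,"ry": 0,"rz": 0.1},
    {"gripper": 1,"dx": 0.3,"dy": -1,"dz": 0,"rx": 0,"ry": 0,"rz": 0.08},
    {"gripper": 1,"dx": 0.3,"dy": -1,"dz": 0,"rx": 0,"ry": 0,"rz": 0},
    {"gripper": 1,"dx": 0.3,"dy": -1,"dz": 0,"rx": 0,"ry": 0,"rz": 0},
    {"gripper": 1,"dx": 0.3,"dy": -1,"dz": 0,"rx": 0,"ry": 0,"rz": 0},
    {"gripper": 1,"dx": 0.3,"dy": -1,"dz": 0,"rx": 0,"ry": 0,"rz": 0},
    {"gripper": 1,"dx": 0.3,"dy": -1,"dz": 0,"rx": 0,"ry": 0,"rz": 0},
    {"gripper": 1,"dx": 0.3,"dy": -1,"dz": 0,"rx": 0,"ry": 0,"rz": 0},
    {"gripper": 1,"dx": 0.3,"dy": -1,"dz": 0,"rx": 0,"ry": 0,"rz": 0},
  ],
  newtons=5,
)

```text
time_s: 3.55
tcp_pos: [338.0, 292.2, 366.5]
ee_rot: [44.2, 89.8, 44.4]
wrist_force: [-0.1, -0.6, -0.5]
opening: 0.6
```

Request:
arm_command(
  increments=[
    {"gripper": 1,"dx": 0.4,"dy": -1,"dz": 0,"rx": 0,"ry": 0,"rz": 0},
    {"gripper": 1,"dx": 0.4,"dy": -1,"dz": 0,"rx": 0,"ry": 0,"rz": 0},
    {"gripper": 1,"dx": 0.4,"dy": -1,"dz": 0,"rx": 0,"ry": 0,"rz": 0},
    {"gripper": 1,"dx": 0.4,"dy": -1,"dz": 0,"rx": 0,"ry": 0,"rz": 0},
    {"gripper": 1,"dx": 0.4,"dy": -1,"dz": -0.5,"rx": 0,"ry": 0,"rz": 0},
    {"gripper": 1,"dx": 0.4,"dy": -1,"dz": -1,"rx": 0,"ry": 0,"rz": 0},
    {"gripper": 1,"dx": 0.4,"dy": -1,"dz": -1,"rx": 0,"ry": 0,"rz": 0},
    {"gripper": 1,"dx": 0,"dy": -0.5,"dz": -1,"rx": 0,"ry": 0,"rz": 0},
    {"gripper": 1,"dx": 0,"dy": 0,"dz": 0,"rx": 0,"ry": 0,"rz": 0},
  ],
  newtons=5,
)

```text
time_s: 4.68
tcp_pos: [410.7, 96.7, 279.2]
ee_rot: [38.4, 89.4, 38.4]
wrist_force: [0.6, -0.7, 0.4]
opening: 0.4
```

```bash
python3 - <<'E'
from bench import arm
from h import *
import cv2,json
o=arm.get_obs();p=arm.snapshot("wrist");R,t=wristRt(p,o)
cv2.imwrite("pics/w1.png",p["image"]);np.savez("w1.npz",R=R,t=t,mtx=p["mtx"])
print(o["tcp_pos"],Ro.from_euler("xyz",o["ee_rot"],degrees=True).as_matrix().round(3))
for n in ("lip_white","collar_white_1"): print(n,[(round(d["score"],2),[round(float(v)) for v in d["centre"]]) for d in arm.find_in(n,p)[:3]])
E
```

```text
[410.69219608  96.74960377 279.22093267] [[ 0.008  0.001  1.   ]
 [ 0.006  1.    -0.001]
 [-1.     0.006  0.008]]
lip_white [(0.67, [468, 66, 21])]
collar_white_1 []
```

View pics/w1.png

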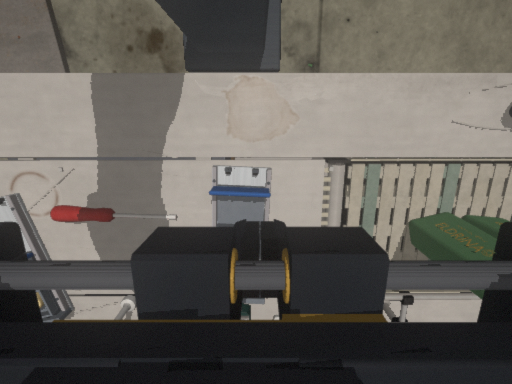

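The wrist view looks down with image-down along +x. The white lip is a blue strip at (211..270, 187..195), with the front lugs at about (228,171) and (255,171). The crate and green bottles are to the right, and the screwdriver is at (113,215).

```bash
python3 - <<'E'
from h import *
import cv2
w=dict(np.load("w1.npz"));i=cv2.imread("pics/w1.png")
h=cv2.cvtColor(i,cv2.COLOR_BGR2HSV);k=cv2.inRange(h,(100,120,40),(125,255,255))
k[:170]=0;k[210:]=0
for c in range(206,276,6): 
    y=np.nonzero(k[:,c])[0]; print(c,y.min() if len(y) else None,y.max() if len(y) else None)
x=np.nonzero(k.any(0))[0];print(x.min(),x.max())
cv2.imwrite("pics/w1z.png",cv2.resize(i[155:255,180:300],(720,600),interpolation=cv2.INTER_CUBIC))
for uv,z in(((210,195),50),((270.5,195.5),50),((214,166),19),((271,167),19)): print(uv,z,ray(w,uv,z))
E
```

```text
206 None None
212 191 193
218 191 194
224 191 194
230 191 194
236 192 195
242 192 195
248 192 195
254 192 195
260 193 196
266 193 196
272 None None
210 269
(210, 195) 50 [447.  28.  50.]
(270.5, 195.5) 50 [447.9 112.8  50. ]
(214, 166) 19 [411.3  30.3  19. ]
(271, 167) 19 [412.9 114.6  19. ]
```

View pics/w1z.png

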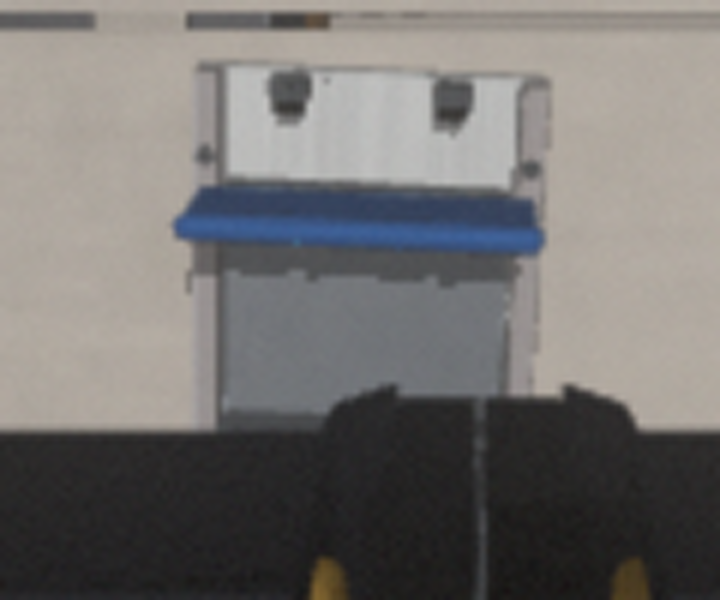

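Request:
arm_command(
  increments=[
    {"gripper": 1,"dx": 0,"dy": -0.5,"dz": -1,"rx": 0,"ry": 0,"rz": 0},
    {"gripper": 1,"dx": 0,"dy": -0.5,"dz": -1,"rx": 0,"ry": 0,"rz": 0},
    {"gripper": 1,"dx": 0,"dy": 0,"dz": -1,"rx": 0,"ry": 0,"rz": 0},
    {"gripper": 1,"dx": 0,"dy": 0,"dz": -1,"rx": 0,"ry": 0,"rz": 0},
    {"gripper": 1,"dx": 0,"dy": 0,"dz": -1,"rx": 0,"ry": 0,"rz": 0},
    {"gripper": 1,"dx": 0,"dy": 0,"dz": -1,"rx": 0,"ry": 0,"rz": 0},
    {"gripper": 1,"dx": 0,"dy": 0,"dz": -1,"rx": 0,"ry": 0,"rz": 0},
    {"gripper": 1,"dx": 0,"dy": 0,"dz": -1,"rx": 0,"ry": 0,"rz": 0},
    {"gripper": 1,"dx": 0,"dy": 0,"dz": -0.5,"rx": 0,"ry": 0,"rz": 0},
    {"gripper": 1,"dx": 0,"dy": 0,"dz": 0,"rx": 0,"ry": 0,"rz": 0},
  ],
  newtons=5,
)

```text
time_s: 6.08
tcp_pos: [423.5, 86.5, 73.3]
ee_rot: [31.9, 87.6, 32.9]
wrist_force: [1.1, 0.7, -0.6]
opening: 0.7
```

Request:
arm_command(
  increments=[
    {"gripper": 1,"dx": -0.2,"dy": -0.4,"dz": -0.6,"rx": -0.03,"ry": 0.045,"rz": 0},
    {"gripper": 1,"dx": -0.2,"dy": -0.4,"dz": -0.6,"rx": 0,"ry": 0,"rz": 0},
    {"gripper": 1,"dx": 0,"dy": 0,"dz": 0,"rx": 0,"ry": 0,"rz": 0},
  ],
  newtons=5,
)

```text
time_s: 6.45
tcp_pos: [416.5, 68.0, 45.7]
ee_rot: [13.8, 89.7, 14.9]
wrist_force: [-0.7, 0.1, -0.3]
opening: 0.4
```

```bash
python3 - <<'E'
from bench import arm
o=arm.get_obs();print(o["qpos"].round(1),o["tcp_pos"].round(1),o["joint_vel"].round(1))
E
```

```text
[-23.6  31.6   9.9 128.7 -15.   20.4  89.9] [416.5  68.   45.7] [-1.3 -1.6 -0.  -2.1  0.3  0.8 -0.6]
```

Request:
arm_command(
  increments=[
    {"gripper": 1,"dx": 0.3,"dy": 0,"dz": 0,"rx": 0,"ry": 0,"rz": 0},
    {"gripper": 1,"dx": 0.3,"dy": 0,"dz": 0,"rx": 0,"ry": 0,"rz": 0},
    {"gripper": 1,"dx": 0.2,"dy": 0,"dz": 0,"rx": 0,"ry": 0,"rz": 0},
    {"gripper": 1,"dx": 0.2,"dy": 0,"dz": 0,"rx": 0,"ry": 0,"rz": 0},
    {"gripper": 1,"dx": 0.2,"dy": 0,"dz": 0,"rx": 0,"ry": 0,"rz": 0},
    {"gripper": 1,"dx": 0.2,"dy": 0,"dz": 0,"rx": 0,"ry": 0,"rz": 0},
  ],
  newtons=5,
)

```text
time_s: 7.2
tcp_pos: [454.0, 68.7, 47.7]
ee_rot: [19.9, 89.7, 21.0]
wrist_force: [-2.1, -1.6, -0.3]
opening: 0.2
```

Request:
arm_command(
  increments=[
    {"gripper": 1,"dx": 0.2,"dy": 0,"dz": -0.05,"rx": 0,"ry": 0,"rz": 0},
    {"gripper": 1,"dx": 0.2,"dy": 0,"dz": -0.05,"rx": 0,"ry": 0,"rz": 0},
    {"gripper": 1,"dx": 0.2,"dy": 0,"dz": 0,"rx": 0,"ry": 0,"rz": 0},
    {"gripper": 1,"dx": 0.2,"dy": 0,"dz": 0,"rx": 0,"ry": 0,"rz": 0},
    {"gripper": 1,"dx": 0.2,"dy": 0,"dz": 0,"rx": 0,"ry": 0,"rz": 0},
    {"gripper": 1,"dx": 0.2,"dy": 0,"dz": 0,"rx": 0,"ry": 0,"rz": 0},
  ],
  newtons=5,
)

```text
time_s: 7.95
tcp_pos: [486.1, 68.6, 45.0]
ee_rot: [19.8, 89.7, 20.9]
wrist_force: [-1.9, -1.3, 0.4]
opening: 0.8
```

```bash
python3 - <<'E'
from bench import arm
from h import *
import cv2
o=arm.get_obs();p=arm.snapshot("side")
print(o["tcp_pos"].round(1),o["wrist_force"].round(1))
a=cv2.resize(p["image"][165:265,240:373],(798,600),interpolation=cv2.INTER_CUBIC);cv2.imwrite("pics/s2.png",a)
E
```

```text
[486.1  68.6  45. ] [-1.9 -1.3  0.4]
```

View pics/s2.png

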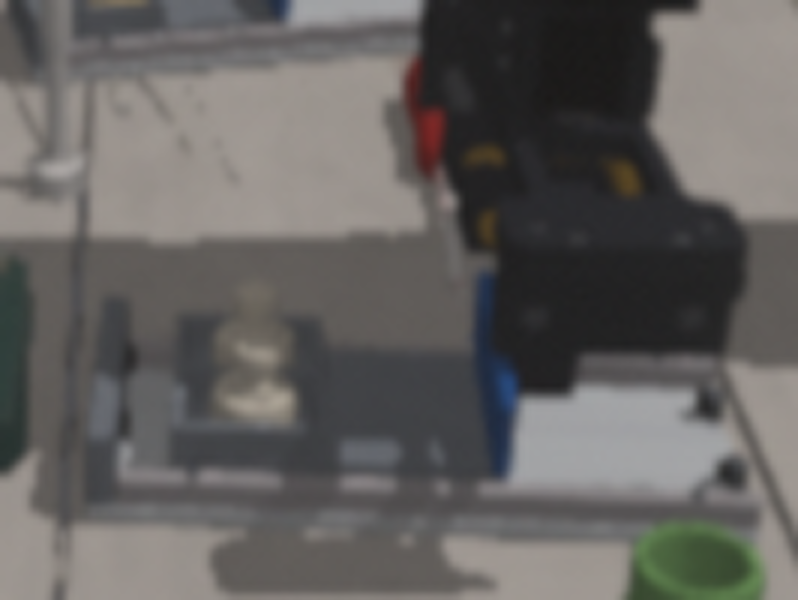

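The finger is behind the white lip at (495,370) in the crop, pushing it. The nest at (180,370) is about 16 mm short of the rear stop at (130,370), and both collars are standing.

Request:
arm_command(
  increments=[
    {"gripper": 1,"dx": 0.12,"dy": 0,"dz": 0,"rx": 0,"ry": 0,"rz": 0},
    {"gripper": 1,"dx": 0.12,"dy": 0,"dz": 0,"rx": 0,"ry": 0,"rz": 0},
    {"gripper": 1,"dx": 0.1,"dy": 0,"dz": 0,"rx": 0,"ry": 0,"rz": 0},
    {"gripper": 1,"dx": 0.08,"dy": 0,"dz": 0,"rx": 0,"ry": 0,"rz": 0},
    {"gripper": 1,"dx": 0.08,"dy": 0,"dz": 0,"rx": 0,"ry": 0,"rz": 0},
  ],
  newtons=5,
)

```text
time_s: 8.62
tcp_pos: [500.1, 68.6, 45.0]
ee_rot: [17.3, 89.7, 18.4]
wrist_force: [-2.6, -1.2, 0.8]
opening: 0.6
```

Request:
arm_command(
  increments=[
    {"gripper": 1,"dx": 0.08,"dy": 0,"dz": 0,"rx": 0,"ry": 0,"rz": 0},
    {"gripper": 1,"dx": 0.06,"dy": 0,"dz": 0,"rx": 0,"ry": 0,"rz": 0},
    {"gripper": 1,"dx": 0.06,"dy": 0,"dz": 0,"rx": 0,"ry": 0,"rz": 0},
  ],
  newtons=5,
)

```text
time_s: 9.0
tcp_pos: [500.2, 68.7, 44.5]
ee_rot: [157.1, 89.7, 158.2]
wrist_force: [-4.9, -0.8, 5.0]
opening: 0.3
```

Request:
arm_command(
  increments=[
    {"gripper": 1,"dx": 0.12,"dy": 0,"dz": 0.02,"rx": 0,"ry": 0,"rz": 0},
    {"gripper": 1,"dx": 0.12,"dy": 0,"dz": 0.02,"rx": 0,"ry": 0,"rz": 0},
  ],
  newtons=5,
)

```text
time_s: 9.25
tcp_pos: [500.3, 68.7, 44.6]
ee_rot: [172.9, 89.0, 174.1]
wrist_force: [-8.7, -0.7, 6.4]
opening: 0.5
```

```bash
python3 - <<'E'
from bench import arm
import cv2
p=arm.snapshot("side");o=arm.get_obs();print(o["time_s"],o["tcp_pos"].round(1),o["wrist_force"].round(1))
cv2.imwrite("pics/s3.png",cv2.resize(p["image"][165:265,240:373],(798,600),interpolation=cv2.INTER_CUBIC))
E
```

```text
9.3 [500.2  68.7  44.5] [-9.7 -1.   6.6]
```

View pics/s3.png

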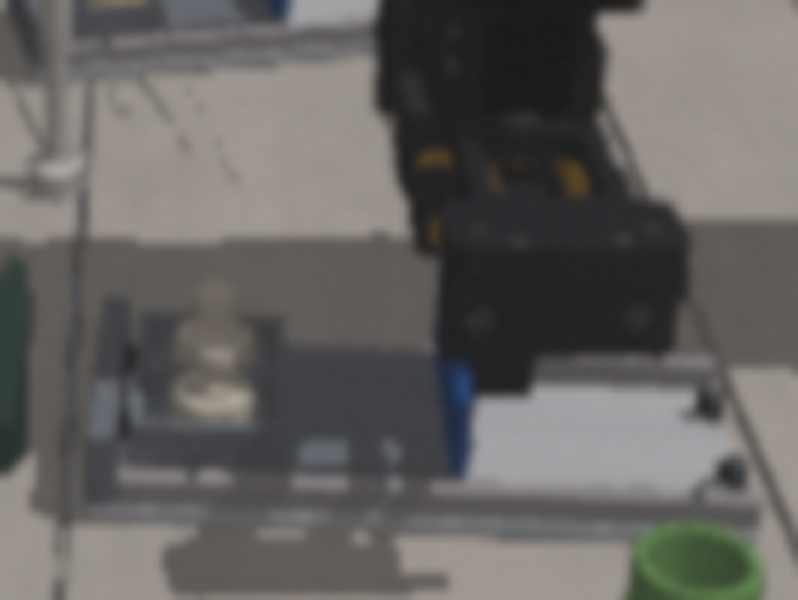

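White tray is home: nest against the stop's bumpers at (132,370), force rising without motion, and both collars standing. Now I back off and go over to the ivory feeder.

Request:
arm_command(
  increments=[
    {"gripper": 1,"dx": -0.5,"dy": 0,"dz": 0,"rx": 0,"ry": 0,"rz": 0},
    {"gripper": 1,"dx": -0.7,"dy": 0,"dz": 0.4,"rx": 0,"ry": 0,"rz": 0},
    {"gripper": 1,"dx": 0,"dy": 0,"dz": 1,"rx": 0,"ry": 0,"rz": 0},
    {"gripper": 1,"dx": 0,"dy": 0,"dz": 1,"rx": 0,"ry": 0,"rz": 0},
    {"gripper": 1,"dx": 0,"dy": -0.3,"dz": 1,"rx": 0,"ry": 0,"rz": 0},
    {"gripper": 1,"dx": 0,"dy": -0.7,"dz": 1,"rx": 0,"ry": 0,"rz": 0},
    {"gripper": 1,"dx": 0.1,"dy": -1,"dz": 1,"rx": 0,"ry": 0,"rz": 0},
    {"gripper": 1,"dx": 0.1,"dy": -1,"dz": 1,"rx": 0,"ry": 0,"rz": 0},
    {"gripper": 1,"dx": 0.1,"dy": -1,"dz": 1,"rx": 0,"ry": 0,"rz": 0.05},
    {"gripper": 1,"dx": 0.1,"dy": -1,"dz": 1,"rx": 0,"ry": 0,"rz": 0.05},
    {"gripper": 1,"dx": 0.1,"dy": -1,"dz": 0.5,"rx": 0,"ry": 0,"rz": 0.05},
    {"gripper": 1,"dx": 0.1,"dy": -1,"dz": 0,"rx": 0,"ry": 0,"rz": 0.05},
  ],
  newtons=5,
)

```text
time_s: 10.8
tcp_pos: [488.3, -104.7, 277.2]
ee_rot: [44.3, 89.5, 55.4]
wrist_force: [0.7, -0.5, -0.3]
opening: 0.6
```

Request:
arm_command(
  increments=[
    {"gripper": 1,"dx": 0.2,"dy": -1,"dz": 0,"rx": 0,"ry": 0,"rz": 0.05},
    {"gripper": 1,"dx": 0.2,"dy": -1,"dz": 0,"rx": 0,"ry": 0,"rz": 0.05},
    {"gripper": 1,"dx": 0.2,"dy": -1,"dz": 0,"rx": 0,"ry": 0,"rz": 0},
    {"gripper": 1,"dx": 0.2,"dy": -1,"dz": 0,"rx": 0,"ry": 0,"rz": 0},
    {"gripper": 1,"dx": 0.2,"dy": -1,"dz": 0,"rx": 0,"ry": 0,"rz": 0},
    {"gripper": 1,"dx": 0.2,"dy": -1,"dz": 0,"rx": 0,"ry": 0,"rz": 0},
    {"gripper": 1,"dx": 0,"dy": -1,"dz": 0,"rx": 0,"ry": 0,"rz": 0},
    {"gripper": 1,"dx": 0,"dy": -0.6,"dz": 0,"rx": 0,"ry": 0,"rz": 0},
    {"gripper": 1,"dx": 0,"dy": 0,"dz": 0,"rx": 0,"ry": 0,"rz": 0},
  ],
  newtons=5,
)

```text
time_s: 11.92
tcp_pos: [522.2, -300.0, 279.0]
ee_rot: [-1.3, 88.8, 14.6]
wrist_force: [-0.1, 0.0, -0.2]
opening: 0.4
```

```bash
python3 - <<'E'
from bench import arm
from h import *
o=arm.get_obs();print(o["tcp_pos"].round(1),o["qpos"].round(1),o["joint_vel"].round(1),"\n",Ro.from_euler("xyz",o["ee_rot"],degrees=True).as_matrix().round(3))
E
```

```text
[ 522.2 -300.   279. ] [  9.1  25.   22.9  95.8 -11.8  60.7 141.7] [-0.7 -0.4 -1.   0.5 -0.3 -0.2 -0.2] 
 [[ 0.02  -0.274  0.962]
 [ 0.005  0.962  0.274]
 [-1.    -0.     0.02 ]]
```

```bash
python3 - <<'E'
from bench import arm
from h import *
import cv2
o=arm.get_obs();p=arm.snapshot("wrist");R,t=wristRt(p,o);i=p["image"]
np.savez("w2.npz",R=R,t=t,mtx=p["mtx"])
cv2.imwrite("pics/w2.png",cv2.resize(i[130:280,160:360],(800,600),interpolation=cv2.INTER_CUBIC))
E
```

```text
(no output)
```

View pics/w2.png

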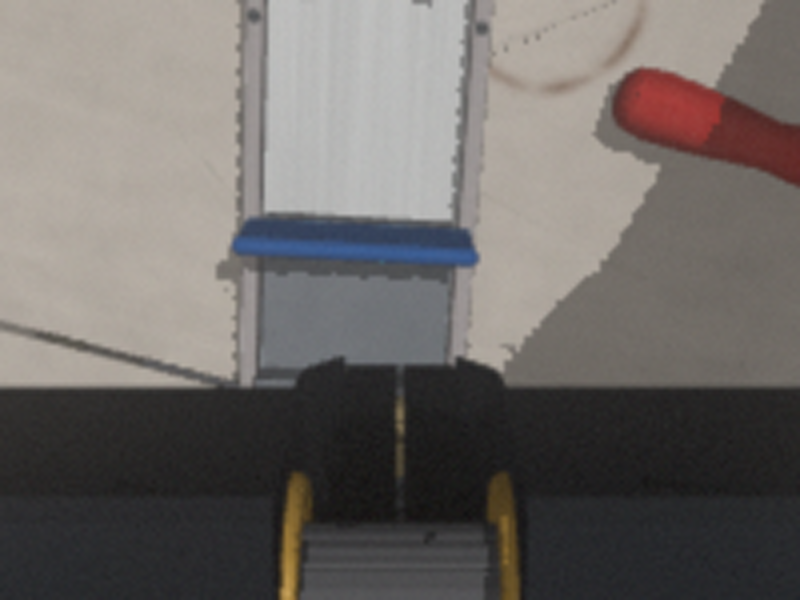

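The ivory lip's bright top edge runs from (233,245) to (478,257) in the crop. The bare floor behind it is clear and the screwdriver is off to the right.

```bash
python3 - <<'E'
from h import *
w=dict(np.load("w2.npz"))
a=ray(w,(218.25,191.2),50);b=ray(w,(279.5,194.3),50);d=b-a;y=np.degrees(np.arctan2(-d[0],d[1]))
print(a,b,np.linalg.norm(d),y)
c=(a+b)/2;c[2]=0;u=np.array([np.cos(np.radians(y)),np.sin(np.radians(y)),0])
print("lip",c,"u",u,"target",c+28*u)
f=lambda u,v:(160+u/4,130+v/4)
for q in((250,0,19),(245,370,19),(486,0,19),(462,360,19)):print(ray(w,f(*q[:2]),q[2]))
E
```

```text
[ 570.5 -346.8   50. ] [ 551.4 -263.2   50. ] 85.75412526520228 12.86941862671671
lip [ 560.95 -305.      0.  ] u [0.97488021 0.22272981 0.        ] target [ 588.246646   -298.76356533    0.        ]
[ 490.5 -364.5   19. ]
[ 628.7 -332.7   19. ]
[ 467.4 -283.7   19. ]
[ 601.4 -252.1   19. ]
```

Request:
arm_command(
  increments=[
    {"gripper": 1,"dx": 0.7,"dy": 0,"dz": -0.5,"rx": 0,"ry": 0.025,"rz": -0.065},
    {"gripper": 1,"dx": 0.7,"dy": 0,"dz": -1,"rx": 0,"ry": 0,"rz": 0},
    {"gripper": 1,"dx": 0.7,"dy": 0,"dz": -1,"rx": 0,"ry": 0,"rz": 0},
    {"gripper": 1,"dx": 0.5,"dy": 0,"dz": -1,"rx": 0,"ry": 0,"rz": 0},
    {"gripper": 1,"dx": 0,"dy": 0,"dz": -1,"rx": 0,"ry": 0,"rz": 0},
    {"gripper": 1,"dx": 0,"dy": 0,"dz": -1,"rx": 0,"ry": 0,"rz": 0},
    {"gripper": 1,"dx": 0,"dy": 0,"dz": -0.5,"rx": 0,"ry": 0,"rz": 0},
    {"gripper": 1,"dx": 0,"dy": 0,"dz": 0,"rx": 0,"ry": 0,"rz": 0},
  ],
  newtons=5,
)

```text
time_s: 12.98
tcp_pos: [593.6, -286.1, 125.5]
ee_rot: [52.8, 89.3, 66.4]
wrist_force: [0.4, 0.1, -0.0]
opening: 0.3
```

```bash
python3 - <<'E'
from bench import arm
from h import *
o=arm.get_obs();print(o["tcp_pos"].round(1),o["qpos"].round(1),"\n",Ro.from_euler("xyz",o["ee_rot"],degrees=True).as_matrix().round(3))
E
```

```text
[ 593.6 -286.1  125.5] [  9.3  41.   19.2  92.4 -17.5  49.5 139.2] 
 [[ 0.005 -0.236  0.972]
 [ 0.012  0.972  0.236]
 [-1.     0.01   0.008]]
```

Request:
arm_command(
  increments=[
    {"gripper": 1,"dx": -0.2,"dy": -0.5,"dz": 0,"rx": 0,"ry": 0,"rz": 0},
    {"gripper": 1,"dx": 0,"dy": -0.05,"dz": -0.4,"rx": 0,"ry": 0,"rz": 0},
    {"gripper": 1,"dx": 0,"dy": 0,"dz": -0.6,"rx": 0,"ry": 0,"rz": 0},
    {"gripper": 1,"dx": 0,"dy": 0,"dz": -0.4,"rx": 0,"ry": 0,"rz": 0},
    {"gripper": 1,"dx": 0,"dy": 0,"dz": 0,"rx": 0,"ry": 0,"rz": 0},
  ],
  newtons=5,
)

```text
time_s: 13.6
tcp_pos: [589.1, -301.6, 90.4]
ee_rot: [38.2, 89.2, 51.8]
wrist_force: [0.2, -0.2, -0.5]
opening: 0.8
```

Request:
arm_command(
  increments=[
    {"gripper": 1,"dx": -0.04,"dy": 0.08,"dz": -0.5,"rx": 0,"ry": 0,"rz": 0},
    {"gripper": 1,"dx": 0,"dy": 0,"dz": -0.5,"rx": 0,"ry": 0,"rz": 0},
    {"gripper": 1,"dx": 0,"dy": 0,"dz": -0.5,"rx": 0,"ry": 0,"rz": 0},
    {"gripper": 1,"dx": 0,"dy": 0,"dz": -0.2,"rx": 0,"ry": 0,"rz": 0},
    {"gripper": 1,"dx": 0,"dy": 0,"dz": 0,"rx": 0,"ry": 0,"rz": 0},
  ],
  newtons=5,
)

```text
time_s: 14.22
tcp_pos: [588.1, -298.9, 44.5]
ee_rot: [40.5, 89.2, 54.1]
wrist_force: [0.6, 0.5, 0.8]
opening: 0.5
```

```bash
python3 - <<'E'
from bench import arm
import cv2
p=arm.snapshot("side");q=arm.snapshot("scene")
cr=lambda i,x,y:cv2.resize(i[y:y+90,x:x+120],(400,300),interpolation=cv2.INTER_CUBIC)
cv2.imwrite("pics/s4.png",__import__("numpy").hstack([cr(p["image"],225,125),cr(q["image"],250,130)]))
E
```

```text
(no output)
```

View pics/s4.png

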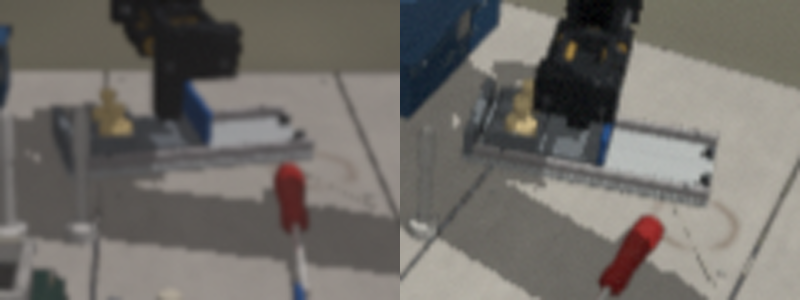

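The finger is down between the lip (195,110 in the left half) and the nest, touching nothing. Now I draw it out along the rails at 13°.

Request:
arm_command(
  increments=[
    {"gripper": 1,"dx": -0.2,"dy": -0.046,"dz": 0,"rx": 0,"ry": 0,"rz": 0},
    {"gripper": 1,"dx": -0.2,"dy": -0.046,"dz": 0,"rx": 0,"ry": 0,"rz": 0},
    {"gripper": 1,"dx": -0.2,"dy": -0.046,"dz": 0,"rx": 0,"ry": 0,"rz": 0},
    {"gripper": 1,"dx": -0.2,"dy": -0.046,"dz": 0,"rx": 0,"ry": 0,"rz": 0},
    {"gripper": 1,"dx": -0.2,"dy": -0.046,"dz": 0,"rx": 0,"ry": 0,"rz": 0},
    {"gripper": 1,"dx": -0.2,"dy": -0.046,"dz": 0,"rx": 0,"ry": 0,"rz": 0},
    {"gripper": 1,"dx": -0.2,"dy": -0.046,"dz": 0,"rx": 0,"ry": 0,"rz": 0},
    {"gripper": 1,"dx": -0.2,"dy": -0.046,"dz": 0,"rx": 0,"ry": 0,"rz": 0},
  ],
  newtons=5,
)

```text
time_s: 15.32
tcp_pos: [547.8, -308.8, 46.5]
ee_rot: [23.2, 89.1, 36.8]
wrist_force: [0.8, 0.3, -1.1]
opening: 0.5
```

Request:
arm_command(
  increments=[
    {"gripper": 1,"dx": -0.2,"dy": -0.046,"dz": -0.05,"rx": 0,"ry": 0,"rz": 0},
    {"gripper": 1,"dx": -0.2,"dy": -0.046,"dz": -0.05,"rx": 0,"ry": 0,"rz": 0},
    {"gripper": 1,"dx": -0.2,"dy": -0.046,"dz": 0,"rx": 0,"ry": 0,"rz": 0},
    {"gripper": 1,"dx": -0.2,"dy": -0.046,"dz": 0,"rx": 0,"ry": 0,"rz": 0},
    {"gripper": 1,"dx": -0.2,"dy": -0.046,"dz": 0,"rx": 0,"ry": 0,"rz": 0},
  ],
  newtons=5,
)

```text
time_s: 15.95
tcp_pos: [521.6, -315.1, 44.5]
ee_rot: [20.0, 89.0, 33.7]
wrist_force: [1.8, -0.4, 0.5]
opening: 0.6
```

```bash
python3 - <<'E'
from bench import arm
import cv2
p=arm.snapshot("side");q=arm.snapshot("scene");o=arm.get_obs();print(o["tcp_pos"].round(1),o["wrist_force"].round(1),o["qpos"].round(1))
cr=lambda i,x,y:cv2.resize(i[y:y+90,x:x+120],(400,300),interpolation=cv2.INTER_CUBIC)
cv2.imwrite("pics/s5.png",__import__("numpy").hstack([cr(p["image"],225,125),cr(q["image"],250,130)]))
E
```

```text
[ 520.8 -315.4   44.3] [0.2 0.6 0.1] [ 16.   43.6  15.9 101.9 -19.7  36.9 147.2]
```

View pics/s5.png

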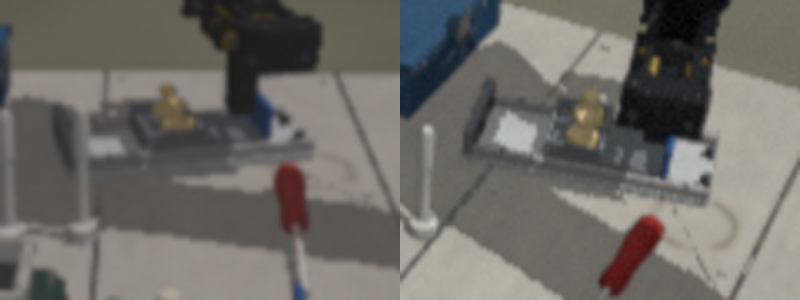

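The tray follows: the lip is now at (265,115) in the left half, near the lugs, and the collars are standing. I continue more slowly.

Request:
arm_command(
  increments=[
    {"gripper": 1,"dx": -0.16,"dy": -0.037,"dz": 0,"rx": 0,"ry": 0,"rz": 0},
    {"gripper": 1,"dx": -0.14,"dy": -0.032,"dz": 0,"rx": 0,"ry": 0,"rz": 0},
    {"gripper": 1,"dx": -0.12,"dy": -0.028,"dz": 0,"rx": 0,"ry": 0,"rz": 0},
    {"gripper": 1,"dx": -0.1,"dy": -0.023,"dz": 0,"rx": 0,"ry": 0,"rz": 0},
    {"gripper": 1,"dx": -0.1,"dy": -0.023,"dz": 0,"rx": 0,"ry": 0,"rz": 0},
  ],
  newtons=5,
)

```text
time_s: 16.68
tcp_pos: [504.9, -318.9, 44.3]
ee_rot: [21.5, 89.0, 35.1]
wrist_force: [1.0, 1.4, 0.6]
opening: 0.4
```

Request:
arm_command(
  increments=[
    {"gripper": 1,"dx": -0.1,"dy": -0.023,"dz": 0,"rx": 0,"ry": 0,"rz": 0},
    {"gripper": 1,"dx": -0.08,"dy": -0.018,"dz": 0,"rx": 0,"ry": 0,"rz": 0},
    {"gripper": 1,"dx": -0.08,"dy": -0.018,"dz": 0,"rx": 0,"ry": 0,"rz": 0},
  ],
  newtons=5,
)

```text
time_s: 17.05
tcp_pos: [497.9, -320.5, 44.3]
ee_rot: [21.5, 89.0, 35.2]
wrist_force: [1.7, 0.0, 0.5]
opening: 0.2
```

Request:
arm_command(
  increments=[
    {"gripper": 1,"dx": -0.08,"dy": -0.018,"dz": 0,"rx": 0,"ry": 0,"rz": 0},
    {"gripper": 1,"dx": -0.08,"dy": -0.018,"dz": 0,"rx": 0,"ry": 0,"rz": 0},
    {"gripper": 1,"dx": -0.08,"dy": -0.018,"dz": 0,"rx": 0,"ry": 0,"rz": 0},
    {"gripper": 1,"dx": -0.08,"dy": -0.018,"dz": 0,"rx": 0,"ry": 0,"rz": 0},
  ],
  newtons=5,
)

```text
time_s: 17.55
tcp_pos: [493.6, -321.5, 44.6]
ee_rot: [9.6, 88.7, 23.3]
wrist_force: [7.5, 1.3, -6.4]
opening: 0.3
```

Request:
arm_command(
  increments=[
    {"gripper": 1,"dx": -0.1,"dy": -0.023,"dz": 0,"rx": 0,"ry": 0,"rz": 0},
    {"gripper": 1,"dx": -0.1,"dy": -0.023,"dz": 0,"rx": 0,"ry": 0,"rz": 0},
    {"gripper": 1,"dx": 0,"dy": 0,"dz": 0,"rx": 0,"ry": 0,"rz": 0},
  ],
  newtons=5,
)

```text
time_s: 17.92
tcp_pos: [493.9, -321.3, 44.6]
ee_rot: [0.8, 88.3, 14.7]
wrist_force: [0.6, -0.5, -0.1]
opening: 0.6
```

Rigid stop at x = 493.6, so the tray is fully out. I back off the lip by about 12 mm and then go straight up.

Request:
arm_command(
  increments=[
    {"gripper": 1,"dx": 0.3,"dy": 0.07,"dz": 0,"rx": 0,"ry": 0.03,"rz": 0},
    {"gripper": 1,"dx": 0.15,"dy": 0.035,"dz": 0,"rx": 0,"ry": 0,"rz": 0},
    {"gripper": 1,"dx": 0,"dy": 0,"dz": 0.3,"rx": 0,"ry": 0,"rz": 0},
    {"gripper": 1,"dx": 0,"dy": 0,"dz": 0.5,"rx": 0,"ry": 0,"rz": 0},
    {"gripper": 1,"dx": 0,"dy": 0,"dz": 0.8,"rx": 0,"ry": 0,"rz": 0},
    {"gripper": 1,"dx": 0,"dy": 0,"dz": 1,"rx": 0,"ry": 0,"rz": 0},
    {"gripper": 1,"dx": 0,"dy": 0,"dz": 1,"rx": 0,"ry": 0,"rz": 0},
    {"gripper": 1,"dx": 0,"dy": 0,"dz": 1,"rx": 0,"ry": 0,"rz": 0},
    {"gripper": 1,"dx": -0.5,"dy": 0,"dz": 1,"rx": 0,"ry": 0,"rz": 0},
    {"gripper": 1,"dx": -0.5,"dy": 0,"dz": 1,"rx": 0,"ry": 0,"rz": 0},
    {"gripper": 1,"dx": 0,"dy": 0,"dz": 0,"rx": 0,"ry": 0,"rz": 0},
  ],
  newtons=5,
)

```text
time_s: 19.3
tcp_pos: [477.3, -321.0, 224.9]
ee_rot: [19.0, 89.5, 32.6]
wrist_force: [-0.5, -0.4, -0.1]
opening: 0.4
```

```bash
python3 - <<'E'
from bench import arm
import cv2,numpy as np
p=arm.snapshot("side");q=arm.snapshot("scene");o=arm.get_obs();print(o["time_s"],o["tcp_pos"].round(1),o["wrist_force"].round(1))
cr=lambda i,x,y:cv2.resize(i[y:y+90,x:x+120],(400,300),interpolation=cv2.INTER_CUBIC)
cv2.imwrite("pics/s6.png",np.vstack([np.hstack([cr(p["image"],225,125),cr(q["image"],250,130)]),np.hstack([cr(p["image"],247,180),cr(q["image"],210,215)])]))
E
```

```text
19.4 [ 477.4 -319.8  222.5] [ 0.5  0.6 -0. ]
```

View pics/s6.png

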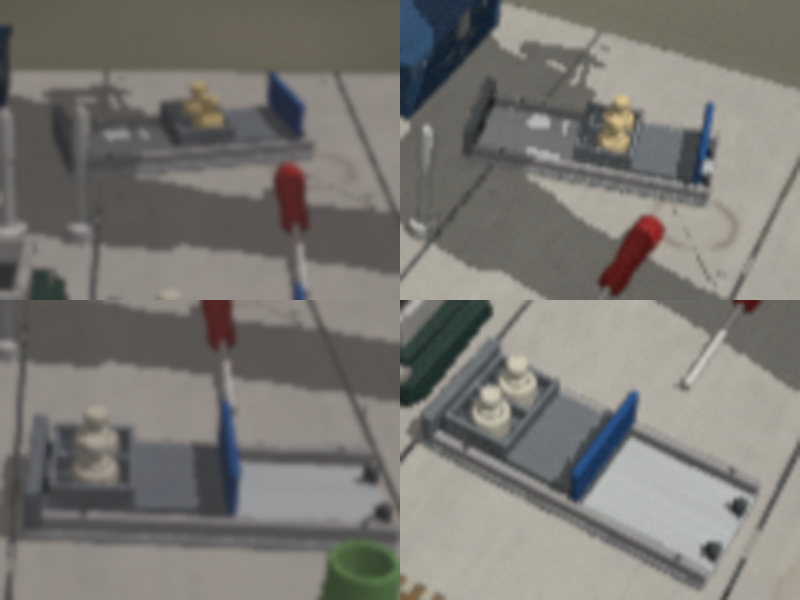

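The pictures show the white nest against its rear stop at (45,460), the ivory lip at the front lugs at (285,105), and all four collars standing. The screwdriver and pins are where they were, and the arm is clear.

```bash
python3 -c "
from bench import arm
print(arm.job_done())"
```

```text
the job is handed in; nothing more can be done
None
```

I pushed the white tray home, then drew the ivory tray out by its blue lip to the front stop. Both were done with the outside of the closed fingers. I handed the job in at about 19.4 s of the 48 s allowed; no verdict was reported.

- **White tray:** it stopped rigidly at TCP x = 500, with wrist force rising from about 2 N to about 10 N and no further movement.
- **Ivory tray:** it stopped rigidly at TCP x = 493.6 with about 10 N of wrist force. The travel was never read directly. My estimate of the lip position is about 11.5 mm behind the front edge of the plate, where the white feeder's geometry suggests 15 mm. That 3.5 mm difference is within what I can measure from the camera.
- **Final pictures:** the white nest is against its rear stop, the ivory lip is at the front lugs, and all four collars are standing in their nests. The screwdriver and pins look unmoved, and the arm is clear of everything. I did not check the bottle and spanner again.
- **Failed along the way:** one early move call was refused as invalid and had no effect. The descents drifted sideways by up to about 16 mm, and I corrected that before any contact.

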